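# Seat the bayonet filter cartridge in the suction unit and hold it for the leak check

## Robot

A 7-joint arm with a two-finger parallel gripper is mounted at the origin on a cart in front of the work surface, level with it; the furniture and walls round the work are solid. World frame = base frame: x ahead of the robot, y to its left, z up, the work surface at z = 0. Lengths are in m, angles in rad, forces in N, time in s.
With the tool pointing down it reaches from about 0.35 to 0.9 m from the base axis. Payload 8.1 kg.
Tool frame: the origin (TCP) lies midway between the tips of the shut fingers; the grasp point (between the pads) lies 19 mm behind it; z points along the fingers, y is the line along which they close (so a half turn about z gives the same grasp; the last joint's range is limited). The gripper opens to 85 mm and grips with 20 to 120 N. Pads are 22 mm wide; open, the fingers measure 114 mm over their backs; the gripper's body (76 mm by 85 mm) begins 54 mm behind the grasp point. The pads swing forward as they close: fully open they stand 13 mm farther back than shut.
Start: joints at [-1.3, 0.434, 0.025, 1.573, -0.012, 1.134, -0.075], TCP at [0.228, 0.582, 0.231] pointing down, gripper open.
Joint ranges: [-2.62, 2.62], [-0.44, 2.09], [-1.27, 1.32], [0.08, 2.57], [-1.32, 4.46], [0.12, 2], [-2.74, 2.74]. Speed limits (rad/s): [2.22, 2.22, 3.01, 3.01, 3.14, 3.14, 3.14].

## Interface

Orientations are given as a 3x3 rotation matrix whose columns are the frame's x, y, z axes.
In Python, from bench import readout, viewer, ctrl gives the robot as it stands. The module is installed in compiled form; this text tells all that it offers.
- The arm moves only by the tool servo_tool, never from a script. Its argument "steps" is a list of rows, each a list of 5 numbers: the shift along the world's x, y, z in mm, then the turn about the world's z in rad, then the opening, from 0 (shut) to 1 (fully open). A call has exactly 5 rows; each row is the pose to reach, as a shift and turn from the pose commanded when the call began; what a row does not reach only later rows make up. A row lasts 1/8 s, in which the tool goes at most 62.5 mm and 10.7 degrees, less where a joint would pass 70% of its speed; a pose out of reach is approached as far as the arm can. A call with a gripper value outside its range is refused whole. The fingers move at their own pace and stop on an object; "newtons" is the grip in N (left out, the last holds). Time passes only in rows, so rows that repeat a pose let the fingers close, or fill a call up. It gives the time, the measured TCP pose, the force, the opening and the grip force at its end, in the units of the state.
- readout.observe(): the state, without advancing time (a new reading comes with each control period).
- viewer.get_image(name): name is "scene" or "top" or "wrist"; returns the picture (400x640x3 uint8, red, green, blue); there is no depth.
- viewer.calibration(name): a dict with "vertical_fov" (degrees; the focal length in pixels is half the picture's height over the tangent of half this angle, whatever the lens; pixels are square), "cx", "cy" (the principal point, pixels), "T" (4x4, takes a point from camera to world coordinates). Camera axes: x right, y down, z forward; pixel columns grow to the right and rows downward; lengths in m; the calibration is good to about 2 mm. A picture is of the moment at which its call begins: read the wrist's pose just before it. calibration takes no time and is no camera call; for the wrist camera it gives the pose at the moment of the call.
- ctrl.job_done(): hands the job in; it is judged then, once.
The state is a dict: "t": time; "q": joint angles; "qvel": joint speeds; "joint_torque": joint torques, N m; "tool_pos": TCP position; "orientation": TCP orientation; "ft_force": force on the tool from outside, world axes, zero at the start; "ft_torque": the same for the moment, N m; "grip_width": finger opening in m; "gripper_force": force on a finger pad.
Only numpy, scipy, OpenCV 4.12 (cv2) and the standard library are available. Lean on these libraries where they do the work, as an engineer would, in place of code of your own. Each camera call takes 0.05 s, during which the arm holds its last target. There are 200 camera calls.

## Task

Lift the filter cartridge with the flat wing grip straight up out of its spring clip on the rail, and fit it into the port on top of the suction unit with its two side lugs in the two slots. Push it down against the spring until its disc is flush on the collar, and, still pushing, twist it a quarter turn clockwise (seen from above) to the stop. Finish while still holding it: keep your grip on the wing and keep the disc pressed flush on the collar at the stop; leave the round-headed plug in its clip and do not shift the other things on the worktop.

Things in the scene. Friction and masses are not known exactly. Their poses are not given: they have to be found in the camera images.
- cartridge_wing (a point): Filter cartridge, white, 100 g, upright in one of the two clips: centre of its flat upright wing grip, 34 mm long along its y, 12 mm thick along x, 28 mm tall (pinch across the thickness, from above). Below: a disc 52 mm across, its top 14 and underside 22 mm below this point, then a round shank of 28 mm diameter. z up; half a turn about z makes no difference.
- cartridge_foot (a point): Centre of the underside of the cartridge's tapered foot, 44 mm below the wing's centre, same axes. Two lugs stand out of the shank on +y and -y (below the ends of the wing), reaching 21 mm from the axis, 8 mm wide, from 6 to 12 mm above this point.
- blank_head (a point): Blank plug in the other clip, to be left alone: same white shank and disc, but a round mushroom head 26 mm across and no lugs; the point is 44 mm above its foot.
- clip_rail: Fixed aluminium rail 240 mm long along its y, origin under its middle on the worktop. Two grey clips at y = +60 and -60 mm: the part's foot stands 24 mm above the worktop in a pocket 16 mm deep, lugs along the rail. Beyond the wing's ends (along y) stand posts to 62 mm height with sprung balls; nothing stands beside the wing's flat faces.
- rail_top (a point): Middle of the rail's top face, 24 mm above the worktop, axes of the rail. At each clip two sprung steel balls bear on the 45 degree bevelled rim of the disc: lifting straight up takes about 5 to 15 N over the first 6 mm, then the balls snap under the disc and push it up a little; after 16 mm the part is clear of the pocket.
- port_mouth (a point): Port of the suction unit: on its axis, at the top face of the grey collar (66 mm across, 74 mm above the worktop). z up, y along the two slots. Bore 31 mm; slots on +y and -y, 12 mm wide, to 24 mm from the axis. Fully home, the disc's underside lies on the collar: wing centre 22 mm above this point, foot 22 mm below it.
- port_track (a point): Point on the port's axis 6 mm below the collar's top, at the underside of its flange; axes as the port. Below it the lugs can turn clockwise seen from above (negative about z) by 1.45 rad (83 degrees) to a firm stop; a wall blocks the other sense. A 2 mm hump half-way lets the lugs pass only while the cartridge is pushed down.
- port_plunger (a joint): Sprung plunger in the port, pushed down by the cartridge's foot: 0 at rest (top 10 mm below the collar's top), 0.012 m with the disc flush on the collar. Its spring pushes up with 2.5 N at 0 and 11 N at 0.012. If let go after the twist, the cartridge rises 4 mm (to 0.008), its lugs under the flange.
- suction_unit: Suction unit, fixed: white housing 130x150x48 mm (x, y, z), the port in the middle of its top; a hose nozzle sticks out 22 mm on -y. Origin under its middle on the worktop.
- tape_roll: Bystander, to be left where it is: upright cream roll of surgical tape, 33 mm across, 50 mm tall; origin under its middle.
- gauze_pad: Bystander, to be left where it is: folded white gauze pad 37x57x10 mm, flat; origin under its middle.
- amber_bottle: Bystander, to be left where it is: brown glass bottle with black cap, 60 mm across, 142 mm tall; origin under its middle.
- white_bottle: Bystander, to be left where it is: white plastic bottle, 61 mm across, 150 mm tall; origin under its middle.
- needle_packet: Bystander, to be left where it is: flat packet 30x86x9 mm; origin under its middle.
There are look-alikes about, which are no part of the job. What is shaped like the part that bears cartridge_wing but brown is not meant.

How it is judged:
On the way, in this order (a step that is already met when the one before it is completed fails the run):
1. the cartridge is lifted out of its clip (height (world z) of cartridge_wing above 0.1 m and horizontal distance between cartridge_wing and port_mouth above 0.15 m), for 0.1 s.
2. it is pushed down into the port with its lugs in the slots, not yet twisted (horizontal distance between cartridge_wing and port_mouth below 0.005 m and angle between cartridge_wing's own z axis and vertical below 0.12 rad and z of cartridge_wing in the frame of port_mouth below 0.028 m and angle between the y axis of cartridge_wing and the y axis of port_mouth, either way round below 0.35 rad and contact force between the fingers and cartridge above 1 N), for 0.05 s.
3. it is twisted clockwise to the stop and pressed flush (horizontal distance between cartridge_wing and port_mouth below 0.005 m and angle between cartridge_wing's own z axis and vertical below 0.12 rad and z of cartridge_wing in the frame of port_mouth below 0.0245 m and value of joint port_plunger above 0.0095 m and angle between the y axis of cartridge_wing and the x axis of port_mouth, either way round below 0.3 rad), for 0.2 s.
At the end, for the whole second after the job is handed in: Cartridge upright in the port (axis within 5 mm), twisted clockwise to within 0.3 rad of a quarter turn, pressed to within 2.5 mm of flush (plunger past 9.5 mm), at rest and still held by the fingers (over 2 N); the blank plug upright in its clip, within 15 mm of its start (all of step 3 and contact force between the fingers and cartridge above 2 N and linear speed of cartridge below 0.03 m/s and distance of blank_head from where it was at the start of the episode below 0.015 m and angle between blank_head's own z axis and vertical below 0.2 rad); the arm keeps its last pose, push and grip.
It fails at once if the round-headed plug is pulled out of its clip or knocked (distance of blank_head from where it was at the start of the episode above 0.015 m).
It fails at once if a bottle, the tape roll, the gauze pad or the needle packet is shifted more than 40 mm (distance of any of tape_roll, gauze_pad, amber_bottle, white_bottle, needle_packet from where it was at the start of the episode above 0.04 m).
It also fails if it takes over 51 s, if anything falls off the work surface, if the arm or the gripper's body presses on something with over 40 N, if the wrist force passes 120 N, or if a joint passes its speed limit or range.

## Working session

There is one attempt and no reset: what is moved stays moved. The work goes in short steps, Python scripts to look and compute and a tool call to move; the robot and the scene stay as the last step left them, time stands still between calls to the robot, and variables do not carry over. Pictures are saved under pics/ and viewed, at most 10 in all, crops included, and the job is handed in when it is done.

Besides the shell and the picture viewer there is one more tool, called after ">>>" as name([rows], argument=value, ...), one row to a line, values as JSON. servo_tool: Moves the arm, as the interface text tells. Its arguments: {"type":"object","properties":{"steps":{"type":"array"},"newtons":{"type":"number"}},"required":["steps"]}

```bash
mkdir -p pics; cat > h.py <<'E'
import numpy as np, cv2
from bench import readout, viewer, ctrl
def K(c):
    f=200/np.tan(np.radians(c["vertical_fov"])/2); return f,c["cx"],c["cy"],np.array(c["T"])
def ray(c,u,v):
    f,cx,cy,T=K(c); d=T[:3,:3]@np.array([(u-cx)/f,(v-cy)/f,1]); return T[:3,3],d
def atz(c,u,v,z):
    o,d=ray(c,u,v); return o+d*(z-o[2])/d[2]
def proj(c,p):
    f,cx,cy,T=K(c); q=T[:3,:3].T@(np.array(p)-T[:3,3]); return np.array([cx+f*q[0]/q[2],cy+f*q[1]/q[2]])
def snap(n,f,crop=None,s=1):
    c=viewer.calibration(n); im=viewer.get_image(n)
    np.save(f'pics/{f}.npy',im)
    cv2.imwrite(f'pics/{f}.png',im[:,:,::-1]); return c,im
E
python3 - <<'E'
from h import *
for n in("scene","top"):
    c,im=snap(n,n+"0"); print(n,c["vertical_fov"],c["cx"],c["cy"],np.round(c["T"],3).tolist())
o=readout.observe();print(o["t"],o["orientation"],o["grip_width"])
E
```

```text
scene 56.58355052182219 318.4306170585841 207.03385950484784 [[0.508, -0.421, 0.751, -0.276], [-0.861, -0.224, 0.456, -0.603], [-0.024, -0.879, -0.477, 0.605], [0.0, 0.0, 0.0, 1.0]]
top 54.9858953504048 317.34999295304874 198.05355096665153 [[0.006, -0.993, 0.12, 0.409], [-1.0, -0.006, -0.006, -0.063], [0.007, -0.12, -0.993, 1.373], [0.0, 0.0, 0.0, 1.0]]
0.1 [[-9.30910217e-01  3.65247873e-01 -3.98959590e-04]
 [ 3.65248072e-01  9.30909262e-01 -1.33873803e-03]
 [-1.17576041e-04 -1.39196413e-03 -9.99999024e-01]] 0.08568469715144206
```

View pics/top0.png

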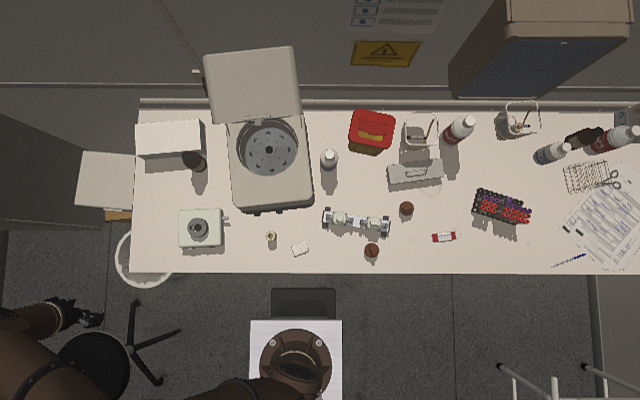

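View pics/scene0.png

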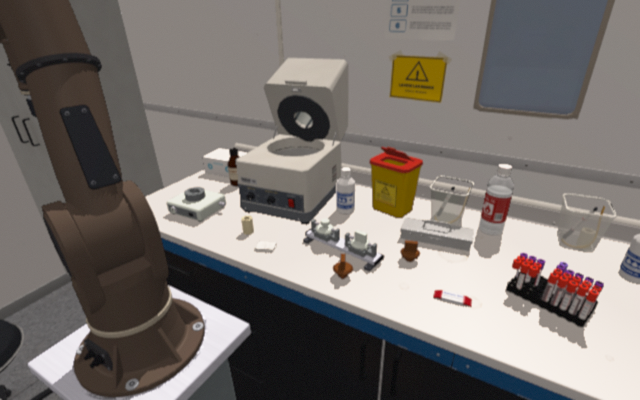

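The top view shows the suction unit at about (200,228) with its nozzle to the right, and the rail at about (356,221) with clips near (340,218) and (374,224). Brown look-alikes are at (406,209) and (372,250). I'll enlarge the rail and port to tell the two clips apart.

```bash
python3 - <<'E'
from h import *
t=np.load('pics/top0.npy');s=np.load('pics/scene0.npy')
r=lambda a,w,h:cv2.resize(a,(w,h),interpolation=cv2.INTER_CUBIC)
a=r(t[198:248,316:396],400,250); b=r(t[198:248,166:246],400,250); d=r(s[210:270,300:390],800-350,300); e=r(s[180:225,160:230-17],350,300)
cv2.imwrite('pics/c1.png',np.vstack([np.hstack([a,b]),np.hstack([d,e])])[:,:,::-1])
E
```

```text
(no output)
```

View pics/c1.png

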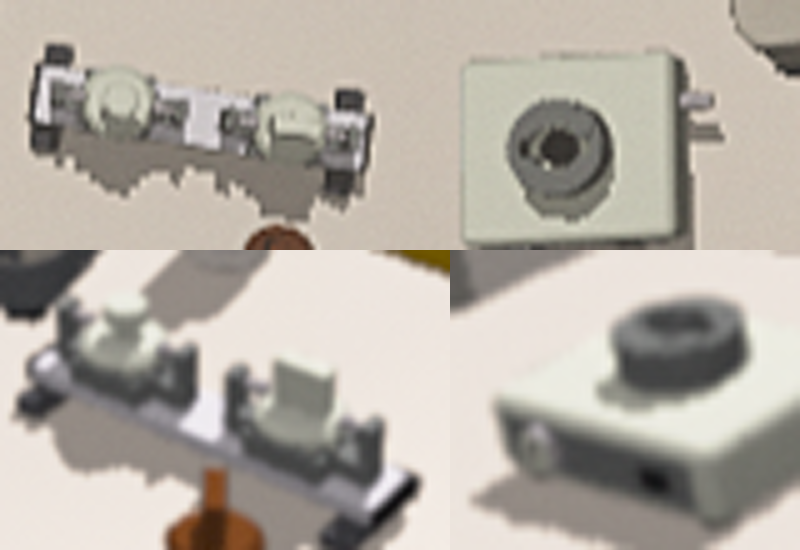

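Candidates in the top view: the left clip (340,218) has a round mushroom head, so it is the blank. The right clip (374,223) has a flat wing on a white part, so it is the cartridge. The brown parts at (372,250) and (406,209) are decoys. The collar is at about (198,227.6).

```bash
python3 - <<'E'
from h import *
c=viewer.calibration("top");s=viewer.calibration("scene")
P=lambda x,y,z,o=316:atz(c,o+x/5,198+y/5,z)
wing=P(295,123,.082); L=P(42,93,.024);R=P(358,140,.024)
print('wing',wing,'L,R',L,R,(L+R)/2,np.linalg.norm(L-R))
d=(L-R)/np.linalg.norm(L-R); print('rail y yaw',np.arctan2(-d[0],d[1]), 'wing by rail',(L+R)/2-.06*d)
port=P(160,148,.074,166);print('port',port)
# housing top corners z=.048
C=[P(x-400,y,.048,166) for x,y in((463,65),(668,50),(683,232),(470,243))]
C=np.array(C);print(C,C.mean(0))
e=C[0]-C[1];print('unit yaw',np.arctan2(-e[0],e[1])); e=C[3]-C[2];print(np.arctan2(-e[0],e[1]))
# scene check
print(atz(s,300+303/5,210+(362-250)/5,.082), atz(s,160+(678-450)*53/350,180+(325-250)*.15,.074))
w=viewer.calibration("wrist");print(w["vertical_fov"],np.round(w["T"],3).tolist())
E
```

```text
wing [ 0.48313528 -0.26592285  0.082     ] L,R [ 0.50648966 -0.09726001  0.024     ] [ 0.47479743 -0.31912469  0.024     ] [ 0.49064354 -0.20819235  0.024     ] 0.22411678196121843
rail y yaw -0.14188501370994344 wing by rail [ 0.48215898 -0.26758942  0.024     ]
port [0.46325843 0.32923991 0.074     ]
[[0.52107507 0.40629818 0.048     ]
 [0.53233259 0.26552809 0.048     ]
 [0.40756988 0.25081333 0.048     ]
 [0.39932318 0.395608   0.048     ]] [0.46507518 0.3295619  0.048     ]
unit yaw 0.0798011735533887
0.05689300438094771
[ 0.48102884 -0.26983118  0.082     ] [0.46269138 0.32443297 0.074     ]
63.1004119236549 [[0.365, 0.898, 0.244, 0.166], [0.931, -0.352, -0.097, 0.605], [-0.001, 0.263, -0.965, 0.373], [0.0, 0.0, 0.0, 1.0]]
```

>>> servo_tool([
  [17,-57,0,-0.09,1],
  [34,-113,0,-0.18,1],
  [51,-170,0,-0.27,1],
  [68,-226,0,-0.36,1],
  [85,-283,0,-0.45,1],
], newtons=60)

```text
t: 0.72
tool_pos: [0.3135, 0.2968, 0.2312]
orientation: [[-0.677, 0.736, -0.0], [0.736, 0.677, 0.0], [0.0, -0.0, -1.0]]
ft_force: [0.5, -0.6, 0.1]
grip_width: 0.0855
gripper_force: 0.0
```

>>> servo_tool([
  [17,-57,0,-0.09,1],
  [34,-113,0,-0.18,1],
  [51,-170,0,-0.27,1],
  [68,-226,0,-0.36,1],
  [85,-283,0,-0.45,1],
])

```text
t: 1.35
tool_pos: [0.3983, 0.0141, 0.2314]
orientation: [[-0.29, 0.957, 0.0], [0.957, 0.29, 0.0], [0.0, 0.001, -1.0]]
ft_force: [0.9, 0.5, -0.1]
grip_width: 0.0853
gripper_force: 0.0
```

>>> servo_tool([
  [17,-57,-6,-0.09,1],
  [34,-113,-12,-0.18,1],
  [51,-170,-18,-0.27,1],
  [68,-226,-24,-0.36,1],
  [84,-283,-30,-0.437,1],
])

```text
t: 1.98
tool_pos: [0.4828, -0.2686, 0.2008]
orientation: [[0.141, 0.99, -0.0], [0.99, -0.141, 0.0], [0.0, -0.0, -1.0]]
ft_force: [1.5, 0.1, 0.1]
grip_width: 0.0854
gripper_force: 0.0
```

>>> servo_tool([
  [0,0,0,0,1],
  [0,0,0,0,1],
  [0,0,0,0,1],
  [0,0,0,0,1],
  [0,0,0,0,1],
])

```text
t: 2.6
tool_pos: [0.4825, -0.2664, 0.2016]
orientation: [[0.138, 0.99, 0.001], [0.99, -0.138, 0.0], [0.0, 0.001, -1.0]]
ft_force: [0.2, -0.3, 0.5]
grip_width: 0.0855
gripper_force: 0.0
```

```bash
python3 - <<'E'
from h import *
o=readout.observe();print(o["t"],o["tool_pos"],o["q"],np.round(o["orientation"],4).tolist())
c,im=snap("wrist","w1");np.save('pics/w1T.npy',c["T"])
print([np.round(proj(c,p)) for p in([.482,-.267,.082],[.482,-.267,.054])])
E
```

```text
2.6 [ 0.48247485 -0.26636015  0.20157716] [-0.14249716  0.40450135  0.75812851  1.83826878 -0.32279978  1.02540943
  0.60678623] [[0.1383, 0.9904, 0.0006], [0.9904, -0.1383, 0.0004], [0.0004, 0.0005, -1.0]]
[array([318., 198.]), array([318., 191.])]
```

View pics/w1.png

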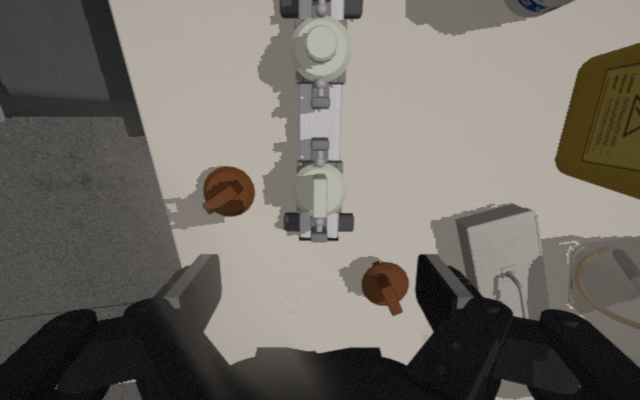

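Wrist view: blank with round head at (321,43), white winged cartridge at (320,200), brown decoys at (229,190) and (385,283). I'll take an enlarged crop to confirm and refine.

```bash
python3 - <<'E'
from h import *
im=np.load('pics/w1.npy');c=viewer.calibration("wrist")
cv2.imwrite('pics/c2.png',cv2.resize(im[130:250,270:370],(500,600),interpolation=cv2.INTER_CUBIC)[:,:,::-1])
for u,v in((229,190),(240,187),(385,283),(395,308)): print(u,atz(c,u,v,.055)-[.482,-.267,0])
E
```

```text
229 [-0.08000293  0.01196898  0.055     ]
240 [-0.06953509  0.01331945  0.055     ]
385 [ 0.05257845 -0.10131373  0.055     ]
395 [ 0.06018454 -0.13058648  0.055     ]
```

View pics/c2.png

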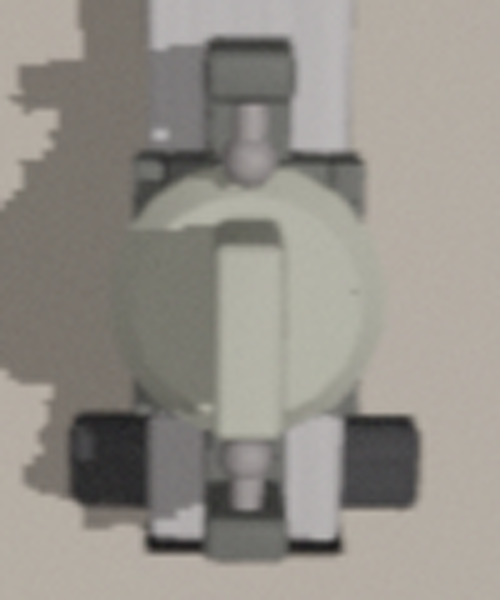

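Confirmed: white, flat-winged, centred at (320,198), about 2 mm off in x. Descending with the gripper half open.

>>> servo_tool([
  [2,0,-30,0,0.5],
  [2,0,-60,0,0.5],
  [2,0,-90,0,0.5],
  [2,0,-118,0,0.5],
  [2,0,-125,0,0.5],
])

```text
t: 3.28
tool_pos: [0.4834, -0.2664, 0.075]
orientation: [[0.139, 0.99, -0.002], [0.99, -0.139, 0.001], [0.001, -0.002, -1.0]]
ft_force: [-0.7, 0.5, 0.5]
grip_width: 0.0433
gripper_force: 0.0
```

>>> servo_tool([
  [0,0,-8,0,0.5],
  [0,0,-14,0,0.5],
  [0,0,-17,0,0.5],
  [0,0,-17,0,0.5],
  [0,0,-17,0,0.5],
])

```text
t: 3.9
tool_pos: [0.4845, -0.2673, 0.0596]
orientation: [[0.14, 0.99, 0.001], [0.99, -0.14, -0.0], [-0.0, 0.001, -1.0]]
ft_force: [-0.2, 0.4, 0.1]
grip_width: 0.0429
gripper_force: 0.0
```

>>> servo_tool([
  [0,0,0,0,0.0],
  [0,0,0,0,0.0],
  [0,0,0,0,0.0],
  [0,0,0,0,0.0],
  [0,0,0,0,0.0],
], newtons=70)

```text
t: 4.53
tool_pos: [0.4844, -0.2672, 0.0596]
orientation: [[0.14, 0.99, 0.001], [0.99, -0.14, -0.0], [-0.0, 0.001, -1.0]]
ft_force: [-1.1, 0.3, 6.1]
grip_width: 0.0109
gripper_force: 68.7
```

>>> servo_tool([
  [0,0,4,0,0.0],
  [0,0,8,0,0.0],
  [0,0,13,0,0.0],
  [0,0,20,0,0.0],
  [0,0,30,0,0.0],
], newtons=80)

```text
t: 5.15
tool_pos: [0.4844, -0.2677, 0.0902]
orientation: [[0.14, 0.99, 0.001], [0.99, -0.14, -0.001], [-0.001, 0.001, -1.0]]
ft_force: [-0.8, -0.2, -1.1]
grip_width: 0.0102
gripper_force: 80.3
```

>>> servo_tool([
  [0,0,20,0,0.0],
  [0,0,40,0,0.0],
  [0,0,70,0,0.0],
  [0,0,70,0,0.0],
  [0,0,70,0,0.0],
])

```text
t: 5.78
tool_pos: [0.4841, -0.267, 0.1592]
orientation: [[0.14, 0.99, 0.0], [0.99, -0.14, 0.0], [0.0, 0.0, -1.0]]
ft_force: [0.4, 0.5, -2.2]
grip_width: 0.0101
gripper_force: 80.4
```

```bash
python3 - <<'E'
from h import *
o=readout.observe();print(o["t"],o["tool_pos"],o["grip_width"])
c,im=snap("wrist","w2")
p=o["tool_pos"];print([np.round(proj(c,p+np.array([0,0,z])),1) for z in(0,.0225,-.0)])
cv2.imwrite('pics/w2c.png',cv2.resize(im[150:400,220:420],(480,600),interpolation=cv2.INTER_CUBIC)[:,:,::-1])
E
```

```text
5.775 [ 0.484139   -0.26698511  0.15923702] 0.010142531799953074
[array([318.8, 258. ]), array([318.9, 281.2]), array([318.8, 258. ])]
```

View pics/w2c.png

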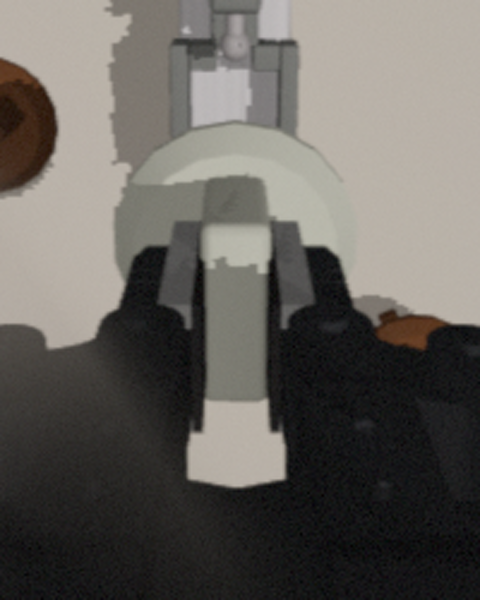

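The cartridge is held upright. The wing-top face spans crop (202–270, 225–400). Next I work out its offset from the TCP and refine the port pose from the top view.

```bash
python3 - <<'E'
from h import *
o=readout.observe();c=viewer.calibration("wrist");p=np.array(o["tool_pos"]);R=np.array(o["orientation"])
for x,y in((202,225),(270,225),(206,400),(268,400)):
    q=atz(c,220+x/2.4,150+y/2.4,p[2]+.0224); print(np.round((R.T@(q-p))*1000,1))
E
```

```text
[ 16.3  -5.9 -22.4]
[ 16.4   5.4 -22.4]
[-16.7  -5.5 -22.4]
[-16.7   5.4 -22.4]
```

>>> servo_tool([
  [-17,50,8,0.04,0],
  [-40,100,15,0.08,0],
  [-62,155,15,0.12,0],
  [-80,210,15,0.16,0],
  [-90,265,15,0.21,0],
])

```text
t: 6.45
tool_pos: [0.3926, -0.0007, 0.1738]
orientation: [[-0.071, 0.997, -0.001], [0.997, 0.071, 0.0], [0.0, -0.001, -1.0]]
ft_force: [1.3, 0.4, -1.1]
grip_width: 0.0103
gripper_force: 80.3
```

>>> servo_tool([
  [0,55,0,0,0],
  [0,110,0,0,0],
  [8,160,0,0,0],
  [18,205,0,0,0],
  [26,237,0,0,0],
])

```text
t: 7.08
tool_pos: [0.4198, 0.2369, 0.1735]
orientation: [[-0.072, 0.997, -0.001], [0.997, 0.072, -0.001], [-0.001, -0.001, -1.0]]
ft_force: [-0.1, -0.9, -0.8]
grip_width: 0.0104
gripper_force: 80.3
```

>>> servo_tool([
  [0,0,0,0,0],
  [0,0,0,0,0],
  [0,0,0,0,0],
  [0,0,0,0,0],
  [0,0,0,0,0],
])

```text
t: 7.7
tool_pos: [0.4203, 0.2345, 0.1744]
orientation: [[-0.069, 0.998, 0.0], [0.998, 0.069, 0.0], [0.0, 0.0, -1.0]]
ft_force: [-0.5, 0.5, -0.9]
grip_width: 0.0106
gripper_force: 80.3
```

```bash
python3 - <<'E'
from h import *
o=readout.observe();print(o["t"],o["tool_pos"],o["q"],np.round(o["orientation"],4).tolist())
c,im=snap("wrist","w3");u,v=proj(c,[.463,.329,.074]).astype(int);print(u,v)
u0,v0=max(0,u-75),max(0,v-60);print(u0,v0)
cv2.imwrite('pics/w3c.png',cv2.resize(im[v0:v0+120,u0:u0+150],None,fx=5,fy=5,interpolation=cv2.INTER_CUBIC)[:,:,::-1])
E
```

```text
7.7 [0.42025035 0.23450263 0.17444241] [-1.05776669  0.28081471  0.54679342  2.02101379 -0.18717262  0.88743532
 -0.34026914] [[-0.0692, 0.9976, 0.0001], [0.9976, 0.0692, 0.0003], [0.0003, 0.0001, -1.0]]
389 77
314 17
```

View pics/w3c.png

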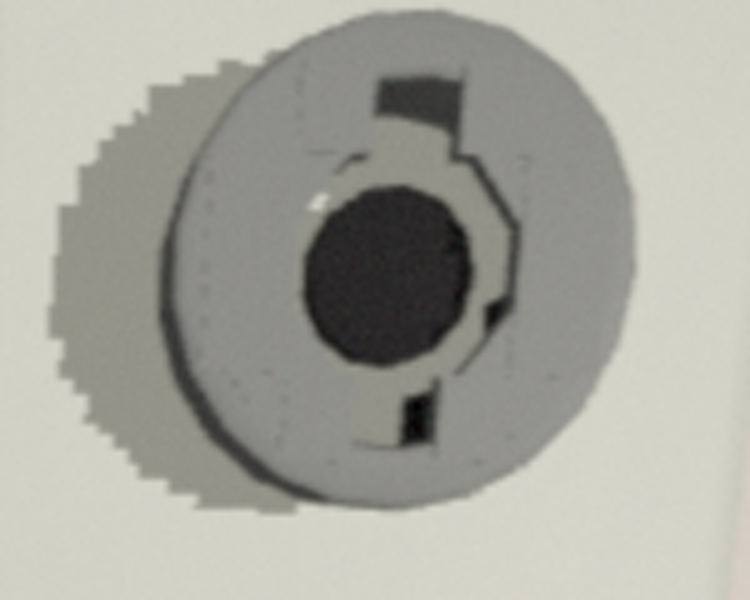

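The collar top face spans crop (173–636, 10–508). The slot ends are at (421,76) and (394,444), and the right slot edges run (465,70)→(433,445).

```bash
python3 - <<'E'
from h import *
from scipy.optimize import least_squares
c=viewer.calibration("wrist")
P=lambda x,y:atz(c,314+(x+.5)/5-.5,17+(y+.5)/5-.5,.074)[:2]
rim=np.array([P(*p) for p in((173,265),(636,235),(425,10),(395,508))])
r=least_squares(lambda s:np.hypot(*(rim-s[:2]).T)-s[2],[.463,.329,.033]);print('rim',r.x,r.fun)
a,b=P(465,70),P(433,445);d=a-b;print('slot edge yaw',np.arctan2(-d[0],d[1]))
l,m=P(377,77),P(355,444);d=l-m;print('left edge yaw',np.arctan2(-d[0],d[1]),'slot centre',(a+b+l+m)/4,'len',np.linalg.norm((a+l-b-m)/2),'width',np.linalg.norm(a-l),np.linalg.norm(b-m))
E
```

```text
rim [0.46609193 0.33410005 0.03223089] [-5.02090430e-05 -5.31326725e-05  5.55585141e-05  4.77832031e-05]
slot edge yaw 0.04663875722842402
left edge yaw 0.060601324119547786 slot centre [0.46645649 0.33466445] len 0.048062550844562374 width 0.011883954378255212 0.011166605671191166
```

>>> servo_tool([
  [20,45,0,-0.015,0],
  [46,100,0,-0.015,0],
  [46,100,-20,-0.015,0],
  [46,100,-50,-0.015,0],
  [46,100,-50,-0.015,0],
], newtons=100)

```text
t: 8.38
tool_pos: [0.4649, 0.3339, 0.1225]
orientation: [[-0.055, 0.998, -0.003], [0.998, 0.055, -0.003], [-0.003, -0.003, -1.0]]
ft_force: [0.2, 0.0, 0.3]
grip_width: 0.0097
gripper_force: 102.1
```

>>> servo_tool([
  [0,0,-5,0,0],
  [0,0,-10,0,0],
  [0,0,-14,0,0],
  [0,0,-18,0,0],
  [0,0,-18,0,0],
])

```text
t: 9.0
tool_pos: [0.4661, 0.3347, 0.1061]
orientation: [[-0.055, 0.998, -0.0], [0.998, 0.055, -0.0], [-0.0, -0.0, -1.0]]
ft_force: [1.2, 0.1, -0.5]
grip_width: 0.0102
gripper_force: 102.1
```

>>> servo_tool([
  [0,0,-2,0,0],
  [0,0,-4,0,0],
  [0,0,-6,0,0],
  [0,0,-8,0,0],
  [0,0,-8,0,0],
])

```text
t: 9.62
tool_pos: [0.4663, 0.3349, 0.0984]
orientation: [[-0.055, 0.998, -0.0], [0.998, 0.055, 0.0], [0.0, -0.0, -1.0]]
ft_force: [-0.9, -0.1, 1.6]
grip_width: 0.0097
gripper_force: 102.4
```

>>> servo_tool([
  [0,0,-3,0,0],
  [0,0,-6,0,0],
  [0,0,-9,0,0],
  [0,0,-10.5,0,0],
  [0,0,-10.5,0,0],
])

```text
t: 10.25
tool_pos: [0.4664, 0.3349, 0.0881]
orientation: [[-0.055, 0.998, 0.0], [0.998, 0.055, 0.0], [0.0, 0.0, -1.0]]
ft_force: [-2.9, -1.3, 9.2]
grip_width: 0.0097
gripper_force: 103.4
```

>>> servo_tool([
  [0,0,-0.5,0,0],
  [0,0,-1,0,0],
  [0,0,-1.5,0,0],
  [0,0,-1.5,0,0],
  [0,0,-1.5,0,0],
], newtons=120)

```text
t: 10.88
tool_pos: [0.4664, 0.3349, 0.0878]
orientation: [[-0.055, 0.999, 0.0], [0.999, 0.055, 0.001], [0.001, 0.0, -1.0]]
ft_force: [-6.5, -3.7, 21.5]
grip_width: 0.0092
gripper_force: 121.6
```

>>> servo_tool([
  [0,0,0,-0.1,0],
  [0,0,0,-0.2,0],
  [0,0,0,-0.3,0],
  [0,0,0,-0.4,0],
  [0,0,0,-0.5,0],
])

```text
t: 11.5
tool_pos: [0.468, 0.3361, 0.0877]
orientation: [[0.433, 0.901, 0.003], [0.901, -0.433, 0.003], [0.004, 0.002, -1.0]]
ft_force: [-1.0, 1.2, 13.5]
grip_width: 0.0093
gripper_force: 120.0
```

>>> servo_tool([
  [0,0,0,-0.1,0],
  [0,0,0,-0.2,0],
  [0,0,0,-0.3,0],
  [0,0,0,-0.4,0],
  [0,0,0,-0.5,0],
])

```text
t: 12.12
tool_pos: [0.4682, 0.3358, 0.0878]
orientation: [[0.812, 0.583, 0.004], [0.583, -0.812, 0.002], [0.004, 0.0, -1.0]]
ft_force: [1.0, 0.2, 12.8]
grip_width: 0.0091
gripper_force: 120.0
```

```bash
python3 - <<'E'
from h import *
o=readout.observe();print({k:np.round(o[k],3).tolist() for k in("t","tool_pos","q","ft_force","ft_torque","grip_width")})
E
```

```text
{'t': 12.125, 'tool_pos': [0.468, 0.336, 0.088], 'q': [-1.22, 0.608, 0.744, 1.897, -0.544, 0.844, -1.14], 'ft_force': [0.98, 0.246, 12.842], 'ft_torque': [-0.065, -0.072, 0.126], 'grip_width': 0.009}
```

>>> servo_tool([
  [0,0,-0.5,-0.1,0],
  [0,0,-0.5,-0.2,0],
  [0,0,-0.5,-0.3,0],
  [0,0,-0.5,-0.4,0],
  [0,0,-0.5,-0.46,0],
])

```text
t: 12.75
tool_pos: [0.4683, 0.3359, 0.0877]
orientation: [[0.987, 0.163, 0.004], [0.163, -0.987, 0.002], [0.004, -0.002, -1.0]]
ft_force: [-1.9, -2.0, 20.1]
grip_width: 0.0096
gripper_force: 121.1
```

>>> servo_tool([
  [0,0,0,-0.03,0],
  [0,0,0,-0.04,0],
  [0,0,0,-0.04,0],
  [0,0,0,-0.04,0],
  [0,0,0,-0.04,0],
])

```text
t: 13.38
tool_pos: [0.4683, 0.3356, 0.0877]
orientation: [[0.992, 0.127, 0.004], [0.127, -0.992, 0.002], [0.004, -0.002, -1.0]]
ft_force: [-1.3, -1.0, 20.6]
grip_width: 0.0093
gripper_force: 121.2
```

```bash
python3 - <<'E'
from h import *
o=readout.observe();print({k:np.round(o[k],3).tolist() for k in("t","tool_pos","q","ft_force","ft_torque","grip_width","gripper_force")});R=o["orientation"];print(np.arctan2(R[1][1],R[0][1]))
c,im=snap("wrist","w4")
p=o["tool_pos"];print(proj(c,[p[0],p[1],.11]))
cv2.imwrite('pics/w4c.png',cv2.resize(im[150:400,220:420],(480,600),interpolation=cv2.INTER_CUBIC)[:,:,::-1])
E
```

```text
{'t': 13.375, 'tool_pos': [0.468, 0.336, 0.088], 'q': [-1.297, 0.658, 0.882, 1.903, -0.652, 0.891, -1.531], 'ft_force': [-1.275, -0.969, 20.571], 'ft_torque': [-0.451, 0.378, 0.522], 'grip_width': 0.009, 'gripper_force': 121.217}
-1.4439296874267957
[315.65346197 281.60876323]
```

View pics/w4c.png

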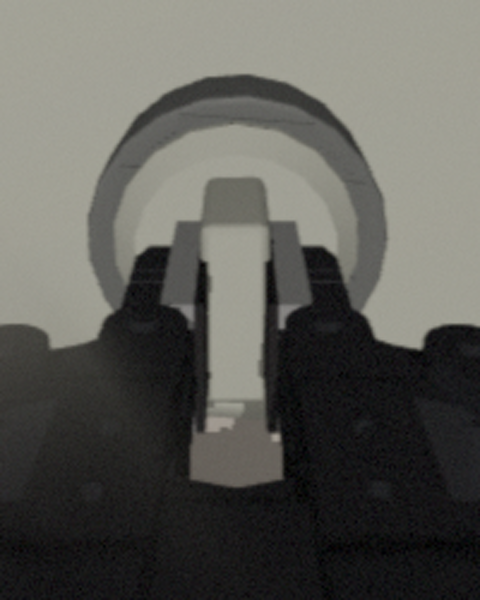

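Wrist view: the wing is still square in the pads at crop (235,310), and the disc sits flush and centred on the collar. The turn is about 1.5 rad. The torque rise (0.13 to 0.52 N m) suggests it is at the stop, with about 20 N of push. Handing in.

```bash
python3 -c "
from bench import ctrl
print(ctrl.job_done())"
```

```text
the job is handed in; nothing more can be done
None
```

I handed the job in at about 13.4 s, with the cartridge in the port, disc flush on the collar, twisted clockwise about 1.5 rad to the stop, and the wing still gripped and pushed down with about 20 N; no verdict came back, and I took no final picture of the blank plug or the other items.

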